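# Fill the tea caddy flush and slide its cover shut

### The job

Fill the one empty bay of the sloping tea caddy with the slim carton from the counter (the deep carton is too tall for it), laid like the two already packed and pressed fully home so that nothing stands above the rim. Then slide the cover all the way shut across the full box, so that its leading edge sweeps over the cartons and proves that nothing sticks up. Leave everything else where it is and let go of the cover at the end.

Things in the scene. Friction and masses are not known exactly. Their poses are not given: they have to be found in the camera images.
- slim_center (a point): Centre of the slim carton, the one to pack: a closed plain cardboard carton, 112 long (its x) x 54 wide (its y) x 40 mm high (its z), with a paper band, 0.11 to 0.22 kg. It starts lying flat on the counter, left or right in front of the caddy, its 112 x 54 face up. Either end may lead.
- deep_center (a point): Centre of the deep carton, which must stay where it is: same look, 112 (x) x 54 (y) and 64 mm high, standing on the counter on the other side. It would stand above the rim.
- bin: The caddy's fixed plywood box, tilted 30 degrees, open top leaning towards the robot. Origin: centre of its underside. x points up the slope (away from the robot), y along the row of bays, z square out of the open top. Outside 128 (x) x 200 (y) x 47 mm (z); floor and outer walls 4 mm. Three bays centred at y = -65, 0, +65 mm, each 120 (x) x 62 mm (y), parted by 3 mm dividers up to z = 30 mm.
- bin_mouth (a point): Centre of the box's mouth, at rim height (z = 47 mm of the box), axes as the box's. A packed carton's top lies 3 mm below the rim. There is no room for fingers between cartons in the box: fingertips must stay above the rim, so hold the carton by its upper part, let go when it is partly in, and push it down from above.
- gap_home (a point): Where the slim carton's centre must come to lie, in the empty bay (any of the three; a paper liner lies on its floor): 24 mm above the box's underside along box z, for a carton resting near the lower wall. Play: +-4 mm across, 0 to 7 mm up the slope. Its own axes are upright and share only the caddy's yaw; the carton must lie with its long side along box x, flat on the box's floor.
- packed_a: One of two slim cartons already packed in the caddy (origin at its centre, axes upright like gap_home's). Loose; must stay in its bay.
- packed_b: The other packed carton, the same.
- cover (a joint): The flat light-wood cover, 127 (box x) x 200 (box y) x 5 mm, slides along box y, its underside 2.5 mm above the rim. 0 = shut, over the box; up to 0.265 m = open, parked beyond the box's +y end. Starts open by 0.24 to 0.265 m, its leading edge at least 40 mm clear of the box. About 1.5 N of friction; stays where it is left; stops against any carton that stands over 2.5 mm above the rim.
- bin_lane (a point): Middle of the cover's open parking frame beyond the box's +y end, at rim height, axes as the box's. Two black guide rails, 5 mm thick and reaching 13 mm above the rim, run along y at box x = +-67 mm, beside the box and the parking frame.
- cover_grip (a point): Grip point of the cover's black upright handle, mid-cover, 22 mm behind its leading (-y) edge: a block 70 long (box x), 16 thick (box y), standing 34 mm up from the cover along box z; this point is 12 mm below its top, 29.5 mm above the rim's level. To shut, it travels along box -y by the joint's value. Pinch it across its 16 mm from along box z, or push it.
- mug_mid (a point): Middle of a black cup, 80 mm wide, 75 mm high, standing on the counter in front of the caddy; leave alone.
- glass_mid (a point): Middle of a drinking glass, 72 mm wide, 110 mm high, to the right of the caddy; leave alone.
Things that resemble listed ones, but are neither listed nor needed, are in the scene too. Leave any blue, green or turquoise look-alike of the part that bears slim_center alone.

How it is judged:
On the way, in this order (a step that is already met when the one before it is completed fails the run):
1. the slim carton lies fully home in the empty bay while the cover is still open (distance between slim_center and gap_home below 0.012 m and angle between the z axis of slim_center and the z axis of bin, either way round below 0.09 rad and z of slim_center in the frame of bin below 0.0285 m and value of joint cover above 0.2 m), for 0.2 s.
2. the cover has swept right across the full box and is shut (distance between slim_center and gap_home below 0.012 m and angle between the z axis of slim_center and the z axis of bin, either way round below 0.09 rad and z of slim_center in the frame of bin below 0.0285 m and value of joint cover below 0.008 m), for 0.2 s.
At the end, for the whole second after the job is handed in: Slim carton at rest in the once empty bay: centre within 12 mm of gap_home and at most 28.5 mm above the box's underside, flat to its floor within 5 degrees; cover shut to 8 mm; packed cartons moved under 20 mm; deep carton, cup and glass under 30 mm (all of step 2 and linear speed of slim below 0.02 m/s and distance of each of packed_a, packed_b from where it was at the start of the episode below 0.02 m and distance of each of deep_center, mug_mid, glass_mid from where it was at the start of the episode below 0.03 m); the robot touches nothing.
It fails at once if the deep carton is moved by more than 30 mm (distance of deep_center from where it was at the start of the episode above 0.03 m).
It fails at once if a packed carton is moved by more than 20 mm (distance of any of packed_a, packed_b from where it was at the start of the episode above 0.02 m).
It fails at once if the cup or glass is moved by more than 30 mm (distance of any of mug_mid, glass_mid from where it was at the start of the episode above 0.03 m).
It also fails if it takes over 54 s, if anything falls off the work surface, if the arm or the gripper's body presses on something with over 40 N, if the wrist force passes 120 N, or if a joint passes its speed limit or range.

### The arm

A 7-joint arm with a two-finger parallel gripper is mounted at the origin on the work surface. World frame = base frame: x ahead of the robot, y to its left, z up, the work surface at z = 0. Lengths are in m, angles in rad, forces in N, time in s.
With the tool pointing down it reaches from about 0.35 to 0.9 m from the base axis. Payload 8.1 kg.
Tool frame: the origin (TCP) lies on the centre line of the jaws, within the pads' length; the fingertips stand 19 mm ahead of it and the grasp point (between the pads) is the TCP; z points along the fingers, y is the direction in which the jaws open and shut (so a half turn about z gives the same grasp; the last joint's range is limited). The gripper opens to 92 mm and grips with 3 to 60 N. Pads are 19 mm wide; open, the fingers measure 130 mm over their backs; the gripper's body (75 mm by 190 mm) begins 47 mm behind the grasp point.
Start: joints at [1.046, 0.434, 0.025, 1.573, -0.012, 1.134, -0.075], TCP at [0.256, -0.57, 0.246] pointing down, gripper open.
Joint ranges: [-2.62, 2.62], [-0.44, 2.09], [-1.27, 1.32], [0.08, 2.57], [-1.32, 4.46], [0.12, 2], [-2.74, 2.74]. Speed limits (rad/s): [2.22, 2.22, 3.01, 3.01, 3.14, 3.14, 3.14].

### API

Orientations are given as a rotation vector (axis times angle).
In Python, from cell import monitor, imaging, workorder, outline_of gives the robot as it stands.
- The arm moves only by the tool move_arm, never from a script. Its argument "series" is a list of rows, each a list of 6 numbers: the shift along the world's x, y, z in cm, then the turn, a rotation vector about the world's x, y, z in degrees. A call has 1 to 8 rows; each row shifts and turns the commanded pose from where the row before left it; what a row does not reach is not made up. A row lasts 1/10 s, in which the tool goes at most 50 mm and 8.59 degrees, less where a joint would pass 70% of its speed; a pose out of reach is approached as far as the arm can. A call with a gripper value outside its range is refused whole. "grip" is the opening, from 0 (shut) to 1 (fully open), set as the call begins (left out, the last holds). The fingers move at their own pace and stop on an object; "force" is the grip in N (left out, the last holds). Time passes only in rows, so rows that do not move let the fingers close. It gives the time, the measured TCP pose, the force and the opening at its end, in the units of the state.
- monitor.observe(): the state, without advancing time (a new reading comes with each control period).
- imaging.get_image(name): name is "scene" or "side" or "wrist"; returns a dict with "color" (420x560x3 uint8, red, green, blue), "fx", "fy", "cx", "cy" (pixels), "rvec" (rotation vector, rad) and "tvec" (3), from world to camera coordinates, as OpenCV has them; the wrist camera has in their place "mount" (4x4, takes a point from camera to tool coordinates, whose origin is the TCP and whose axes are the flange's). Camera axes: x right, y down, z forward; pixel columns grow to the right and rows downward; lengths in m; the calibration is good to about 2 mm. The wrist camera is an equidistant fisheye: a pixel r from the principal point sees the ray r / f radians off the axis. A picture is of the moment at which its call begins: read the wrist's pose just before it. There is no depth.
- workorder.sign_off(): hands the job in, once; it reports no verdict.
Trained networks look in the newest picture that a camera, given by its name, has taken for a name from the list of things; names that differ only in an ending like _2 or _b are one class to them, and where a whole thing is asked for, a point or a joint stands for the part that bears it (a point fixed in the world has none). Each returns a list of dicts, best first, with "p" (0 to 1); they miss things now and then, are a little off and sometimes report something else, mostly with a low value. They report only what shows in the picture. A call takes as long as a camera call. They do not tell look-alikes from the thing itself.
- outline_of(camera, thing): "mask" (420x560 bool, what is visible of it) and "rect" ([left, top, width, height] in pixels, round what is visible of it).
The state is a dict: "clock": time; "joints": joint angles; "dq": joint speeds; "joint_efforts": joint torques, N m; "position": TCP position; "ee_rot": TCP orientation; "force": force on the tool from outside, world axes, zero at the start; "ft_torque": the same for the moment, N m; "width": opening from 0.0 (shut) to 1.0 (fully open).
Only numpy, scipy, OpenCV 4.12 (cv2) and the standard library are available. Lean on these libraries where they do the work, as an engineer would, in place of code of your own. Each camera call takes 0.05 s, during which the arm holds its last target. There are 200 camera calls.

## Working session

There is one attempt and no reset: what is moved stays moved. The work goes in short steps, Python scripts to look and compute and a tool call to move; the robot and the scene stay as the last step left them, time stands still between calls to the robot, and variables do not carry over. Pictures are saved under pics/ and viewed, about 8 in all and at most 12, crops included, and the job is handed in when it is done.

Besides the shell and the picture viewer there is one more tool, called after "Emit:" by a JSON object that holds its "fn" and its "kwargs", one argument or row to a line. move_arm: Moves the arm, as the interface text tells. Its arguments: {"type":"object","properties":{"series":{"type":"array"},"grip":{"type":"number"},"force":{"type":"number"}},"required":["series"]}

```bash
ls; mkdir -p pics; python3 - <<'E'
from cell import monitor, imaging, outline_of
import cv2,numpy as np,pickle
print(monitor.observe())
ims=[]
for c in("scene","side"):
    im=imaging.get_image(c); pickle.dump(im,open(f'{c}.pkl','wb'))
    print(c,{k:im[k] for k in im if k!='color'})
    cv2.imwrite(f'pics/{c}0.png',cv2.cvtColor(im['color'],cv2.COLOR_RGB2BGR))
    for n in("slim_center","deep_center","bin","packed_a","cover","mug_mid","glass_mid"):
        for r in outline_of(c,n): print(c,n,round(r['p'],2),r['rect'])
E
```

```text
pics
{'clock': 0.0, 'joints': array([ 1.04641572,  0.43520679,  0.02498097,  1.57409159, -0.01161183,
        1.13400047, -0.07511438]), 'dq': array([ 1.16879067e-03,  1.84100394e-04,  5.46101682e-04, -2.50335668e-04,
        1.09394536e-03, -1.77542359e-06, -1.17958365e-03]), 'joint_efforts': array([-1.67506430e-03, -6.67842793e+01,  9.84719731e-01, -3.14457929e+01,
       -6.04147674e-02,  4.28659644e-02,  2.25358858e-04]), 'position': array([ 0.2556188 , -0.56981022,  0.24495723]), 'ee_rot': array([-3.07056244e+00, -6.57170872e-01,  7.17085385e-04]), 'force': array([ 0.43869455, -0.43962008, -0.27485418]), 'ft_torque': array([-0.00504395, -0.0231319 ,  0.01705981]), 'width': 0.9980299144638124}
scene {'fx': 483.0735701854329, 'fy': 483.0735701854329, 'cx': 275.4382713124921, 'cy': 197.60965393164753, 'rvec': array([ 1.84294361,  1.95390237, -0.58988557]), 'tvec': array([ 1.55493810e-03, -3.39147177e-01,  1.59555267e+00])}
scene slim_center 0.72 [405.4, 163.1, 24.4, 44.4]
scene slim_center 0.71 [302.7, 178.0, 33.4, 46.9]
scene slim_center 0.62 [341.6, 143.0, 22.6, 38.5]
scene slim_
[... 578 characters left out ...]
: array([0.35688831, 0.24588666, 0.92352413])}
side slim_center 0.96 [246.2, 272.5, 46.1, 48.4]
side slim_center 0.96 [197.7, 251.5, 45.0, 38.6]
side slim_center 0.95 [242.8, 226.1, 36.2, 40.0]
side slim_center 0.67 [170.3, 295.4, 44.9, 56.5]
side slim_center 0.59 [298.1, 191.0, 33.0, 33.4]
side deep_center 0.81 [342.4, 161.5, 33.3, 30.7]
side bin 0.75 [137.7, 146.9, 158.1, 93.4]
side packed_a 0.96 [232.0, 170.1, 26.8, 26.1]
side packed_a 0.73 [154.0, 173.6, 80.8, 58.9]
side packed_a 0.66 [263.0, 156.0, 26.7, 30.5]
side cover 0.79 [152.6, 175.9, 79.6, 54.5]
side mug_mid 0.58 [300.8, 192.1, 28.3, 33.5]
side mug_mid 0.19 [243.7, 226.6, 35.7, 40.3]
side glass_mid 0.74 [321.1, 133.0, 20.9, 35.3]
```

```bash
python3 - <<'E'
import cv2
a=cv2.imread('pics/scene0.png')[130:320,90:440]; cv2.imwrite('pics/s1.png',cv2.resize(a,None,fx=2.28,fy=2.28,interpolation=cv2.INTER_CUBIC))
a=cv2.imread('pics/side0.png')[120:370,120:400]; cv2.imwrite('pics/s2.png',cv2.resize(a,None,fx=2.4,fy=2.4,interpolation=cv2.INTER_CUBIC))
E
```

```text
(no output)
```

View pics/s1.png

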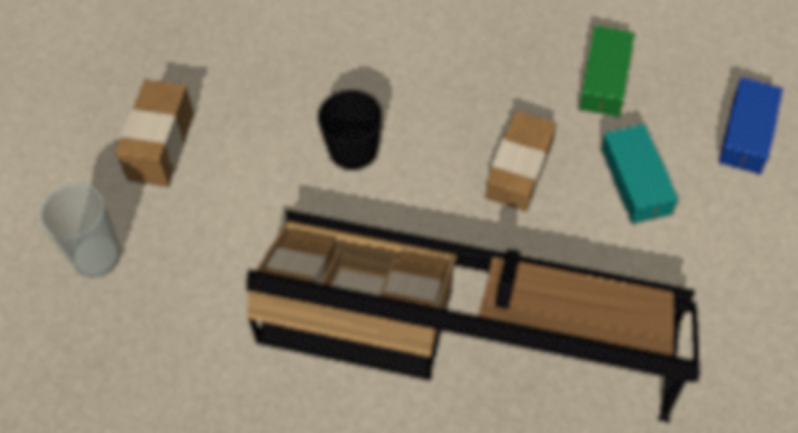

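View pics/s2.png

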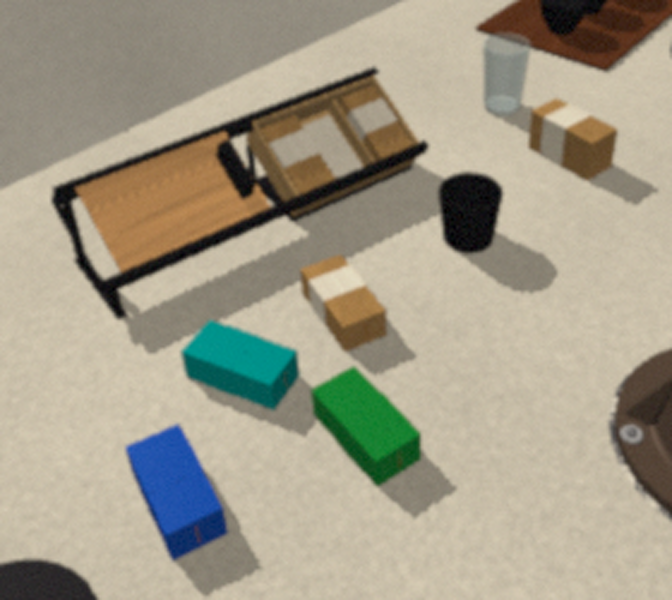

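The candidates for the slim carton are, in the scene picture, the blue one (417,185), the turquoise one (370,206), the green one (353,162) and the plain cardboard one with a paper band (319,201). The banded one fits: it is plain cardboard and lower than the banded carton at (160,188), which is the deep one. The liner shows that the middle bay is the empty one, with cartons packed on both sides.

```bash
cat > h.py <<'E'
import numpy as np,cv2,pickle
from scipy.optimize import least_squares,minimize
from scipy.spatial.transform import Rotation as R
def proj(im,P):
    P=np.atleast_2d(P).astype(float)
    if 'mount' in im:
        T=im['T']@im['mount']; c=(P-T[:3,3])@T[:3,:3]
        a=np.arctan2(np.hypot(c[:,0],c[:,1]),c[:,2]); ph=np.arctan2(c[:,1],c[:,0])
        return np.c_[im['cx']+im['fx']*a*np.cos(ph),im['cy']+im['fy']*a*np.sin(ph)]
    c=P@R.from_rotvec(im['rvec']).as_matrix().T+im['tvec']
    return np.c_[im['fx']*c[:,0]/c[:,2]+im['cx'],im['fy']*c[:,1]/c[:,2]+im['cy']]
def wrist(imaging,monitor):
    s=monitor.observe(); im=imaging.get_image('wrist')
    T=np.eye(4);T[:3,:3]=R.from_rotvec(s['ee_rot']).as_matrix();T[:3,3]=s['position'];im['T']=T
    return im
def boxpts(x,y,yaw,d):
    g=np.array([[i,j,k] for i in(-1,1) for j in(-1,1) for k in(0,2)])*np.array(d)/2
    return g@R.from_euler('z',yaw).as_matrix().T+[x,y,0]
def fitbox(ims,masks,d,x0):
    def iou(p):
        s=0
        for im,m in zip(ims,masks):
            q=proj(im,boxpts(*p,d)); h=cv2.convexHull((q*16).astype(np.int32))
            z=np.zeros(m.shape,np.uint8);cv2.fillConvexPoly(z,h,1,cv2.LINE_8,4); z=z>0
            s-=(z&m).sum()/(z|m).sum()
        return s/len(ims)
    best=None
    for yaw in np.arange(0,np.pi,np.pi/8):
        for w in(0.01,):
            r=minimize(iou,[*x0,yaw],method='Nelder-Mead',options=dict(initial_simplex=[[x0[0],x0[1],yaw],[x0[0]+.03,x0[1],yaw],[x0[0],x0[1]+.03,yaw],[x0[0],x0[1],yaw+.3]],xatol=1e-4,fatol=1e-5))
            if best is None or r.fun<best.fun:best=r
    return best.x,best.fun
def ground(im,uv,z):
    f=lambda p:(proj(im,[p[0],p[1],z])-uv)[0]
    return least_squares(f,[.55,0]).x
def binR(yaw): return R.from_euler('z',yaw)*R.from_euler('y',-np.pi/6)
def binpt(b,P): return binR(b[3]).apply(P)+b[:3]
E
cat > a.py <<'E'
from h import *
from cell import outline_of
S=pickle.load(open('scene.pkl','rb'));D=pickle.load(open('side.pkl','rb'))
def pick(c,n,u):
    l=[r for r in outline_of(c,n)]
    return min(l,key=lambda r:np.hypot(r['rect'][0]+r['rect'][2]/2-u[0],r['rect'][1]+r['rect'][3]/2-u[1]))['mask']
m=[pick('scene','slim_center',(319,201)),pick('side','slim_center',(261,246))]
print('slim',fitbox([S,D],m,(.112,.054,.04),ground(S,(319,201),.02)))
m=[pick('scene','deep_center',(160,188)),pick('side','deep_center',(358,177))]
print('deep',fitbox([S,D],m,(.112,.054,.064),ground(S,(160,188),.03)))
print('mug',ground(S,(243,187),.037),ground(D,(315,208),.037),'glass',ground(S,(126,230),.055),ground(D,(331,150),.055))
sc=lambda u:np.array(u)/2.28+[90,130]
sd=lambda u:np.array(u)/2.4+[120,120]
obs=[(S,sc((250,275)),'h0'),(S,sc((697,365)),'h1'),(S,sc((288,212)),'l0'),(S,sc((692,292)),'l1'),
 (D,sd((375,72)),'h0'),(D,sd((58,192)),'h1'),(D,sd((425,147)),'l0'),(D,sd((118,290)),'l1')]
def res(p):
    o=[]
    for im,u,k in obs: o+=list(proj(im,binpt(p,[.067 if k[0]=='h' else -.067,-.104 if k[1]=='0' else p[4],.06]))[0]-u)
    return np.array(o)
r=least_squares(res,[.6,0,.05,0,.36]);print('bin',r.x.round(4),r.fun.round(1))
np.save('bin.npy',r.x[:4])
E
python3 a.py
```

```text
slim (array([0.42134148, 0.14234861, 2.81509802]), np.float64(-0.9340957499616422))
deep (array([ 0.4111347 , -0.30519477,  3.05294062]), np.float64(-0.9155790508974675))
mug [ 0.39915243 -0.06807614] [ 0.40718736 -0.06945297] glass [ 0.56355997 -0.3560626 ] [ 0.57274819 -0.36303587]
bin [ 0.6318 -0.0364  0.0326 -0.1566  0.3566] [-0.2 -0.1 -1.5 -0.9 -0.2  0.5 -0.8 -0.9 -0.5  0.2  0.   0.7  0.3  0.4
 -3.1 -0.3]
```

Emit:
{"fn": "move_arm", "kwargs": {
  "series": [
    [1.1,4.75,0,0,0,-6],
    [1.1,4.75,0,0,0,-6],
    [1.1,4.75,0,0,0,-6],
    [1.1,4.75,0,0,0,-6],
    [1.1,4.75,0,0,0,-6],
    [1.1,4.75,0,0,0,-6],
    [1.1,4.75,0,0,0,-6.8],
    [1.1,4.75,0,0,0,0]
  ],
  "grip": 1
}}

```text
clock: 1.8
position: [0.3435, -0.1915, 0.2461]
ee_rot: [3.1, -0.504, 0.002]
force: [2.1, 0.2, 0.6]
width: 0.997
```

Emit:
{"fn": "move_arm", "kwargs": {
  "series": [
    [1.1,4.75,0,0,0,0],
    [1.1,4.75,0,0,0,0],
    [1.1,4.75,0,0,0,0],
    [1.1,4.75,0,0,0,0],
    [1.1,4.75,0,0,0,0],
    [1.1,4.75,0,0,0,0],
    [1.1,4.75,0,0,0,0],
    [0,0,0,0,0,0]
  ]
}}

```text
clock: 2.6
position: [0.421, 0.1463, 0.2464]
ee_rot: [-3.1, 0.485, -0.002]
force: [0.4, -1.1, -1.2]
width: 0.997
```

```bash
cat > w.py <<'E'
import sys
from h import *
from cell import monitor,imaging,outline_of
n=sys.argv[1]
im=wrist(imaging,monitor); pickle.dump(im,open(f'w{n}.pkl','wb'))
s=monitor.observe(); print(s['clock'],s['position'].round(4),(R.from_rotvec(s['ee_rot']).as_matrix()).round(3).tolist(),s['force'].round(1),round(s['width'],3))
bgr=cv2.cvtColor(im['color'],cv2.COLOR_RGB2BGR); cv2.imwrite(f'pics/w{n}raw.png',bgr)
b=np.load('bin.npy')
k=cv2.resize(bgr,None,fx=1.42,fy=1.42,interpolation=cv2.INTER_CUBIC)
def line(P,c):
    q=np.linspace(0,1,15)[:,None]; P=np.array(P)
    for a,e in zip(P[:-1],P[1:]): cv2.polylines(k,[(proj(im,a+q*(e-a))*1.42).astype(int)],False,c,1)
rim=[[x*.064,y*.1,.047] for x,y in((-1,-1),(1,-1),(1,1),(-1,1),(-1,-1))]
line(binpt(b,rim),(0,0,255))
for y in(-.0325,.0325): line(binpt(b,[[-.06,y,.03],[.06,y,.03]]),(255,0,255))
for x in(-.067,.067): line(binpt(b,[[x,-.104,.06],[x,.36,.06]]),(0,255,255))
cv2.imwrite(f'pics/w{n}.png',k)
E
python3 w.py 1; python3 - <<'E'
from h import *
from cell import outline_of
im=pickle.load(open('w1.pkl','rb'));print(im['fx'],im['cx'],im['cy'],im['mount'].round(3).tolist())
for r in outline_of('wrist','slim_center'):
    print(r['p'],r['rect'])
    if abs(proj(im,[.42,.142,.02])[0]-(np.array(r['rect'][:2])+np.array(r['rect'][2:])/2)).max()<40:
        print(fitbox([im],[r['mask']],(.112,.054,.04),[.42,.142]))
E
```

```text
2.65 [0.4205 0.1429 0.2459] [[0.952, -0.307, 0.0], [-0.307, -0.952, 0.002], [-0.0, -0.002, -1.0]] [ 0.4 -0.4 -1. ] 1.0
325.19226210127806 275.37853890814483 212.61547304314763 [[-0.001, -0.953, -0.303, 0.082], [1.0, -0.001, 0.001, 0.001], [-0.001, -0.303, 0.953, -0.137], [0.0, 0.0, 0.0, 1.0]]
0.81 [116.6, 160.1, 93.3, 94.4]
0.72 [252.0, 130.8, 53.7, 103.7]
(array([0.4207405 , 0.14257988, 2.85007918]), np.float64(-0.9689129175516509))
0.7 [204.3, 265.4, 57.9, 83.3]
0.64 [78.7, 246.0, 44.8, 20.2]
0.6 [32.2, 0.3, 446.0, 96.4]
```

View pics/w1.png

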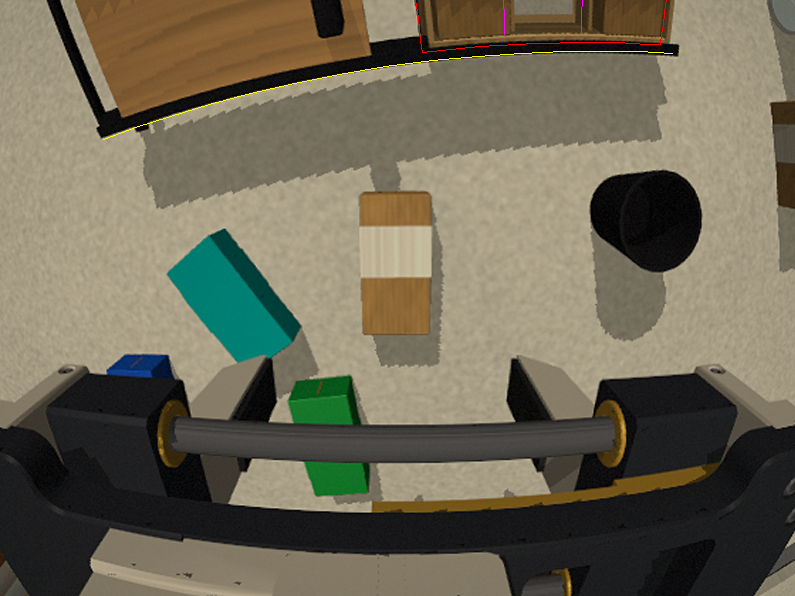

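The slim carton lies at (395,263) in the enlarged wrist view, banded and lined up with the jaws. The projected bin model matches the rim and rails, and the middle bay shows its liner at (543,12). I'll descend and grip the carton's top 13 mm.

Emit:
{"fn": "move_arm", "kwargs": {
  "series": [
    [0,0,-5,0,0,1],
    [0,0,-5,0,0,0],
    [0,0,-5,0,0,0],
    [0,0,-3,0,0,0],
    [0,0,-2,0,0,0],
    [0,0,0,0,0,0],
    [0,0,0,0,0,0]
  ],
  "grip": 0.9
}}

```text
clock: 3.4
position: [0.4205, 0.1384, 0.0462]
ee_rot: [3.105, -0.473, -0.0]
force: [0.7, -0.2, 0.8]
width: 0.898
```

Emit:
{"fn": "move_arm", "kwargs": {
  "series": [
    [0,0,0,0,0,0],
    [0,0,0,0,0,0],
    [0,0,0,0,0,0],
    [0,0,0,0,0,0],
    [0,0,0,0,0,0]
  ],
  "grip": 0.4,
  "force": 30
}}

```text
clock: 3.9
position: [0.4212, 0.1401, 0.0465]
ee_rot: [-3.105, 0.47, -0.003]
force: [0.1, 0.7, 7.9]
width: 0.58
```

Emit:
{"fn": "move_arm", "kwargs": {
  "series": [
    [0,0,2,0,0,0],
    [0,0,4,0,0,0],
    [0,0,5,0,0,0],
    [0,0,5,0,0,0],
    [0,0,4,0,0,0],
    [0,0,0,0,0,0]
  ]
}}

```text
clock: 4.5
position: [0.4226, 0.1406, 0.2507]
ee_rot: [-3.102, 0.47, -0.012]
force: [0.5, 0.1, -1.6]
width: 0.586
```

```bash
cat > d.py <<'E'
# usage: d.py bx by bz (mm, TCP target in bin frame); prints shift in cm and turn in deg to reach it with tool z = -bin z, tool x = bin x
import sys
from h import *
from cell import monitor
s=monitor.observe(); b=np.load('bin.npy'); Rb=binR(b[3])
P=binpt(b,np.array(list(map(float,sys.argv[1:4])))/1e3)
Rt=Rb*R.from_euler('x',np.pi); Rc=R.from_rotvec(s['ee_rot'])
w=[(q*Rc.inv()).as_rotvec(degrees=True) for q in(Rt,Rt*R.from_euler('z',np.pi))]; w=min(w,key=np.linalg.norm)
print('clock',round(s['clock'],2),'TCP in bin mm',(Rb.inv().apply(s['position']-b[:3])*1e3).round(1),'F bin',Rb.inv().apply(s['force']).round(1),'w',round(s['width'],3))
print('shift cm',((P-s['position'])*100).round(2),'turn deg',w.round(2),'| bin axes',Rb.as_matrix().T.round(3).tolist())
E
python3 d.py 0 0 131
```

```text
clock 4.5 TCP in bin mm [-93.8 142.2 306. ] F bin [-0.4  0.2 -1.6] w 0.586
shift cm [ 14.45 -16.68 -10.47] turn deg [ -6.98 -28.77   8.01] | bin axes [[0.855, -0.135, 0.5], [0.156, 0.988, 0.0], [-0.494, 0.078, 0.866]]
```

Emit:
{"fn": "move_arm", "kwargs": {
  "series": [
    [2.4,-2.8,-1.75,-1.16,-4.8,1.33],
    [2.4,-2.8,-1.75,-1.16,-4.8,1.33],
    [2.4,-2.8,-1.75,-1.16,-4.8,1.33],
    [2.4,-2.8,-1.75,-1.16,-4.8,1.33],
    [2.4,-2.8,-1.75,-1.16,-4.8,1.33],
    [2.4,-2.7,-1.75,-1.16,-4.8,1.33],
    [0,0,0,0,0,0],
    [0,0,0,0,0,0]
  ]
}}

```text
clock: 5.3
position: [0.5548, -0.0165, 0.1469]
ee_rot: [2.999, -0.26, 0.728]
force: [0.5, 0.9, -1.4]
width: 0.582
```

```bash
python3 d.py 0 0 131; python3 w.py 2; python3 - <<'E'
from cell import imaging
import cv2,pickle
for c in('side','scene'):
    im=imaging.get_image(c);pickle.dump(im,open(f'{c}2.pkl','wb'));cv2.imwrite(f'pics/{c}2.png',im['color'][...,::-1])
E
```

```text
clock 5.3 TCP in bin mm [-11.4   7.7 138.5] F bin [-0.4  1.  -1.4] w 0.582
shift cm [ 1.22 -0.97 -0.08] turn deg [-0.2  -2.7   0.99] | bin axes [[0.855, -0.135, 0.5], [0.156, 0.988, 0.0], [-0.494, 0.078, 0.866]]
5.35 [ 0.5554 -0.0155  0.1476] [[0.875, -0.172, 0.452], [-0.151, -0.985, -0.081], [0.46, 0.003, -0.888]] [ 1.2 -0.5 -2.2] 0.583
```

View pics/w2.png

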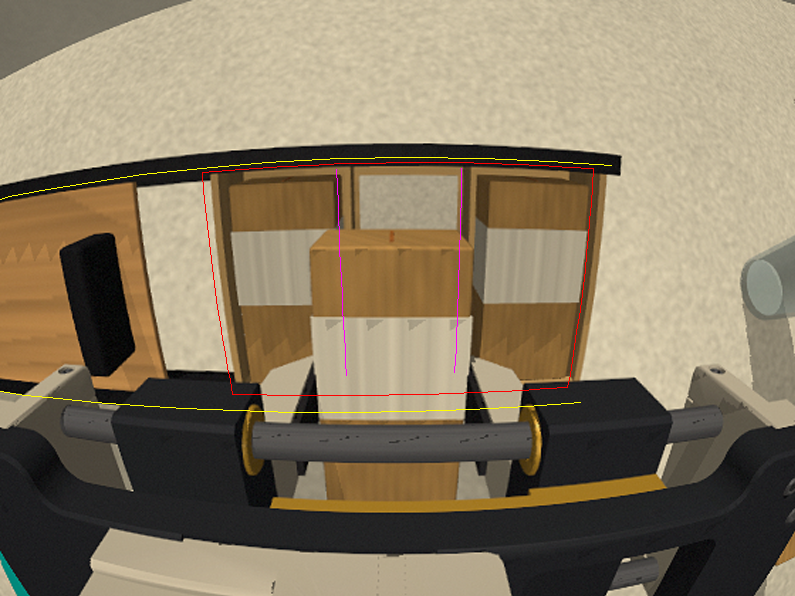

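The view shows the carton held squarely at (390,370) and the box 5–10 px to the right of the projected model. I'll pick rim points in a crop and refit the box pose.

```bash
python3 -c "
import cv2
a=cv2.imread('pics/w2raw.png')[95:285,0:440];cv2.imwrite('pics/w2c.png',cv2.resize(a[:, 130:440],None,fx=2.58,fy=2.58,interpolation=cv2.INTER_CUBIC))"
```

```text
(no output)
```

View pics/w2c.png

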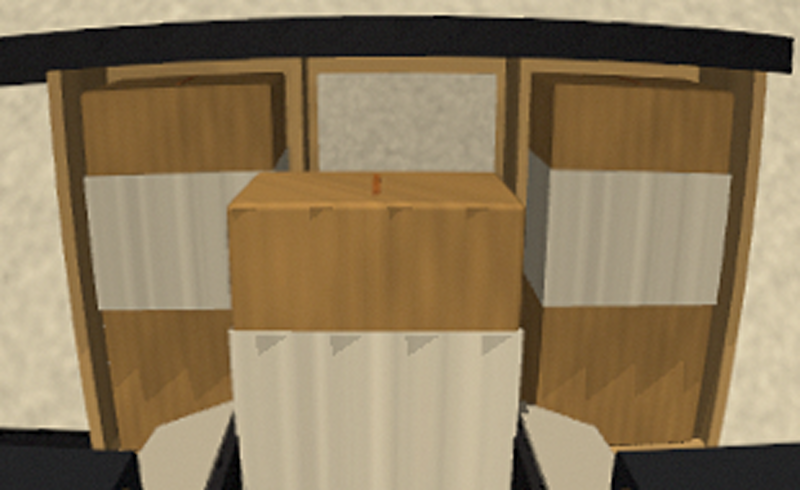

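```bash
sed -i '/^m=/d;/^print/d' a.py; cat > f.py <<'E'
from a import *
W=pickle.load(open('w2.pkl','rb')); wc=lambda u:np.array(u)/2.58+[130,95]
def dist(im,P,u):
    q=proj(im,P); i=np.argmin(((q-u)**2).sum(1)); i=min(max(i,1),len(q)-2); t=q[i+1]-q[i-1]; t/=np.linalg.norm(t); d=u-q[i]
    return d[0]*t[1]-d[1]*t[0]
g=np.linspace(-1,1,60)[:,None]
def ew(p):
    o=[]
    for us,P in((((48,75),(70,260),(92,445)),np.hstack([g*.07,0*g+.1,0*g+.047])),
      (((767,75),(743,260),(718,445)),np.hstack([g*.07,0*g-.1,0*g+.047])),
      (((200,21),(400,17),(600,19)),np.hstack([0*g+.0695,g*.15,0*g+.06])),
      (((690,441),(660,444)),np.hstack([0*g-.06,g*.1,0*g+.047]))):
        o+=[dist(W,binpt(p,P),wc(u)) for u in us]
    return np.array(o)
def es(p):
    return np.concatenate([proj(im,binpt(p,[.067 if k[0]=='h' else -.067,p[5] if k[1]=='0' else p[4],.06]))[0]-u for im,u,k in obs])
for w in(0,.4,1):
    r=least_squares(lambda p:np.r_[ew(p),w*es(p)],[.63,-.036,.033,-.157,.35,-.1],loss='soft_l1')
    print(w,r.x.round(4),'ew',ew(r.x).round(1),'es',es(r.x).round(1))
    if w==.4: np.save('bin.npy',r.x[:4])
E
python3 f.py; python3 d.py 0 0 131
```

```text
bin [ 0.6318 -0.0364  0.0326 -0.1566  0.3566] [-0.2 -0.1 -1.5 -0.9 -0.2  0.5 -0.8 -0.9 -0.5  0.2  0.   0.7  0.3  0.4
 -3.1 -0.3]
0 [ 0.6332 -0.0424  0.0368 -0.1585  0.35   -0.1   ] ew [ 0.3 -1.1  1.4 -1.2  1.3 -0.3 -0.1  0.8 -0.2 -0.5 -0.1] es [-1.5 -0.3 -6.7 -1.5 -1.1  0.3 -5.4 -1.5 -0.5 -1.3  3.5 -2.7  0.2 -1.1
  0.3 -3.9]
0.4 [ 0.6332 -0.0424  0.0367 -0.1576  0.3627 -0.0973] ew [ 0.3 -1.   1.5 -1.3  1.2 -0.3 -0.3  0.7 -0.2 -0.5  0. ] es [-0.4  0.  -1.  -0.4 -0.2  0.5 -0.3 -0.7 -1.2 -1.  -0.8 -0.9 -0.4 -0.8
 -4.  -1.9]
1 [ 0.6332 -0.0424  0.0364 -0.1572  0.3634 -0.0973] ew [ 0.4 -0.9  1.6 -1.5  1.1 -0.5 -0.6  0.4 -0.4 -0.4  0. ] es [-0.3  0.1 -0.7 -0.4 -0.2  0.6 -0.1 -0.6 -1.2 -1.  -1.  -0.7 -0.4 -0.7
 -4.2 -1.6]
clock 5.45 TCP in bin mm [-13.9  14.5 136.9] F bin [ 0.1 -0.2 -1.5] w 0.585
shift cm [ 1.25 -1.66  0.18] turn deg [-0.31 -2.52  0.87] | bin axes [[0.855, -0.136, 0.5], [0.157, 0.988, 0.0], [-0.494, 0.078, 0.866]]
```

Emit:
{"fn": "move_arm", "kwargs": {
  "series": [
    [1.25,-1.65,0.2,-0.3,-2.5,0.9],
    [0,0,0,0,0,0],
    [0,0,0,0,0,0],
    [0,0,0,0,0,0]
  ]
}}

```text
clock: 5.85
position: [0.5685, -0.0328, 0.1503]
ee_rot: [2.986, -0.237, 0.8]
force: [0.8, 0.0, -1.2]
width: 0.584
```

```bash
python3 d.py 0 0 100
```

```text
clock 5.85 TCP in bin mm [  0.2  -0.7 131.1] F bin [ 0.1  0.1 -1.4] w 0.584
shift cm [ 1.53 -0.18 -2.7 ] turn deg [ 0.01 -0.02  0.06] | bin axes [[0.855, -0.136, 0.5], [0.157, 0.988, 0.0], [-0.494, 0.078, 0.866]]
```

Emit:
{"fn": "move_arm", "kwargs": {
  "series": [
    [0.9,-0.1,-1.6,0,0,0],
    [0.9,-0.1,-1.6,0,0,0],
    [0,0,0,0,0,0],
    [0,0,0,0,0,0]
  ]
}}

```text
clock: 6.25
position: [0.5897, -0.0358, 0.1278]
ee_rot: [2.992, -0.238, 0.773]
force: [-1.1, 0.4, -2.1]
width: 0.586
```

```bash
python3 d.py 0 0 66; python3 w.py 3; python3 - <<'E'
from cell import imaging
import cv2,numpy as np
im=imaging.get_image('side')['color'][120:250,130:330,::-1]
s=cv2.resize(im,None,fx=3,fy=3,interpolation=cv2.INTER_CUBIC)
w=cv2.imread('pics/w3.png')[100:310,150:680]
w=cv2.resize(w,(600,238));cv2.imwrite('pics/c3.png',np.vstack([s[:360],w]))
E
```

```text
clock 6.25 TCP in bin mm [  7.4  -0.3 100.8] F bin [-2.1  0.2 -1.2] w 0.586
shift cm [ 1.09 -0.15 -3.39] turn deg [-0.03 -1.04  0.1 ] | bin axes [[0.855, -0.136, 0.5], [0.157, 0.988, 0.0], [-0.494, 0.078, 0.866]]
6.3 [ 0.5895 -0.0359  0.128 ] [[0.864, -0.159, 0.478], [-0.138, -0.987, -0.079], [0.485, 0.002, -0.875]] [-0.1 -0.  -1.2] 0.584
```

View pics/c3.png

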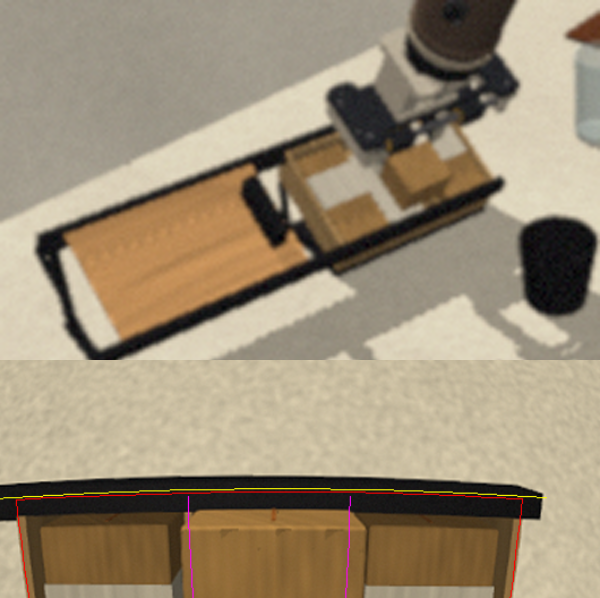

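```bash
python3 -c "
from cell import monitor;s=monitor.observe();print(s['joints'].round(3),s['dq'].round(3),s['force'],s['joint_efforts'].round(1))"; python3 d.py 0 0 95
```

```text
[-0.185  0.345  0.096  2.237  0.937  0.118 -2.741] [-0.006 -0.004  0.009  0.002  0.001 -0.002 -0.001] [ 0.33128523 -0.22666953 -1.9137511 ] [  0.1 -50.    1.7 -22.4   0.3  -1.3  -0. ]
clock 6.35 TCP in bin mm [  7.5  -0.5 101.3] F bin [-0.6 -0.2 -1.8] w 0.587
shift cm [-0.32  0.1  -0.92] turn deg [-0.02 -1.01  0.1 ] | bin axes [[0.855, -0.136, 0.5], [0.157, 0.988, 0.0], [-0.494, 0.078, 0.866]]
```

Joint 6 (0.118) and joint 7 (−2.741) are at their limits because the tool is nearly in line with the forearm. I'll back off upward with about 7° less tilt. The 120 mm bay still takes the carton at that tilt (about 116 mm), and I can push it flat afterwards.

Emit:
{"fn": "move_arm", "kwargs": {
  "series": [
    [-0.8,0.1,1.0,0.5,3,0],
    [-0.8,0.1,1.0,0.5,3,0],
    [0,0,0,0,0,0],
    [0,0,0,0,0,0]
  ]
}}

```text
clock: 6.75
position: [0.5787, -0.0376, 0.1427]
ee_rot: [3.022, -0.248, 0.654]
force: [0.2, 0.6, -2.1]
width: 0.582
```

```bash
python3 -c "
from cell import monitor;s=monitor.observe();print(s['joints'].round(3))"; python3 d.py 0 0 95
```

```text
[ 0.126  0.331 -0.27   2.157  0.697  0.321 -2.475]
clock 6.75 TCP in bin mm [  5.7  -3.8 119. ] F bin [-0.9  0.6 -1.9] w 0.582
shift cm [ 0.76  0.26 -2.37] turn deg [-0.63 -5.54  0.41] | bin axes [[0.855, -0.136, 0.5], [0.157, 0.988, 0.0], [-0.494, 0.078, 0.866]]
```

Emit:
{"fn": "move_arm", "kwargs": {
  "series": [
    [0.45,0.15,-1.0,0,0,0],
    [0.45,0.1,-1.05,0,0,0],
    [0,0,0,0,0,0],
    [0,0,0,0,0,0]
  ]
}}

```text
clock: 7.15
position: [0.5869, -0.033, 0.1212]
ee_rot: [3.024, -0.24, 0.649]
force: [-0.2, -0.2, -0.5]
width: 0.585
```

```bash
python3 -c "
from cell import monitor;s=monitor.observe();print(s['joints'].round(3))"; python3 d.py 2.5 0 80
```

```text
[ 0.062  0.374 -0.205  2.16   0.763  0.279 -2.546]
clock 7.15 TCP in bin mm [ 1.4  2.  96.7] F bin [-0.4 -0.2 -0.3] w 0.585
shift cm [ 0.89 -0.35 -1.39] turn deg [-0.55 -5.73  0.14] | bin axes [[0.855, -0.136, 0.5], [0.157, 0.988, 0.0], [-0.494, 0.078, 0.866]]
```

Emit:
{"fn": "move_arm", "kwargs": {
  "series": [
    [0.45,-0.15,-0.7,0,0,0],
    [0.45,-0.15,-0.7,0,0,0],
    [0,0,0,0,0,0],
    [0,0,0,0,0,0]
  ]
}}

```text
clock: 7.55
position: [0.5963, -0.0367, 0.1074]
ee_rot: [3.024, -0.243, 0.649]
force: [0.3, -0.3, -2.1]
width: 0.585
```

```bash
python3 d.py 2.5 0 67; python3 w.py 4; python3 - <<'E'
from cell import imaging
import cv2,numpy as np
im=imaging.get_image('side')['color'][150:230,210:320,::-1]
s=cv2.resize(im,(600,436),interpolation=cv2.INTER_CUBIC)
w=cv2.imread('pics/w4.png')[200:420,150:680]
w=cv2.resize(w,(600,249));cv2.imwrite('pics/c4.png',np.vstack([s[80:],w[:240]]))
E
```

```text
clock 7.55 TCP in bin mm [ 3.  -0.1 79.8] F bin [-0.7 -0.3 -2. ] w 0.585
shift cm [ 0.59 -0.08 -1.14] turn deg [-0.62 -5.72  0.24] | bin axes [[0.855, -0.136, 0.5], [0.157, 0.988, 0.0], [-0.494, 0.078, 0.866]]
7.6 [ 0.5963 -0.0367  0.1076] [[0.9, -0.161, 0.405], [-0.145, -0.987, -0.071], [0.411, 0.005, -0.912]] [-0.   0.2 -2. ] 0.586
```

View pics/c4.png

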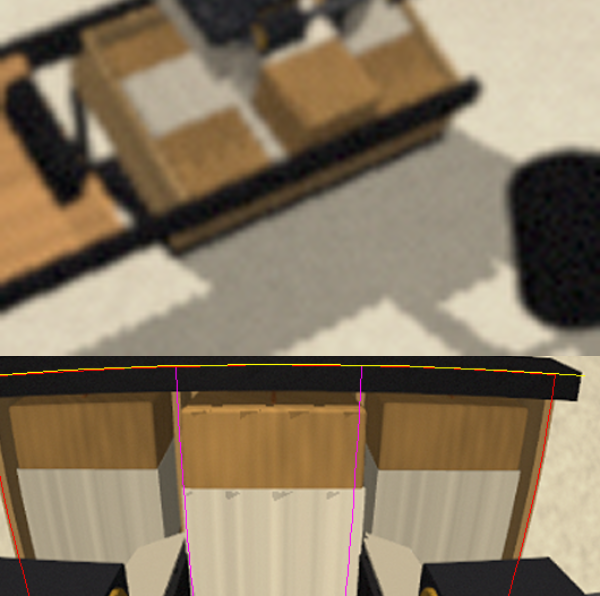

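The carton is centred over the middle bay, well clear of the neighbours at (85,435) and (455,435), with no contact force. I'll continue down.

Emit:
{"fn": "move_arm", "kwargs": {
  "series": [
    [0.3,-0.1,-0.55,0,0,0],
    [0.3,-0.05,-0.55,0,0,0],
    [0,0,0,0,0,0],
    [0,0,0,0,0,0]
  ]
}}

```text
clock: 8.05
position: [0.6023, -0.038, 0.0964]
ee_rot: [3.024, -0.243, 0.649]
force: [0.4, 0.9, -1.2]
width: 0.584
```

```bash
python3 d.py 2.5 0 66
```

```text
clock 8.05 TCP in bin mm [ 2.8 -0.5 67.2] F bin [-0.4  1.  -1.1] w 0.584
shift cm [ 0.04  0.04 -0.12] turn deg [-0.62 -5.73  0.22] | bin axes [[0.855, -0.136, 0.5], [0.157, 0.988, 0.0], [-0.494, 0.078, 0.866]]
```

Emit:
{"fn": "move_arm", "kwargs": {
  "series": [
    [0,0,0,0,0,0],
    [0,0,0,0,0,0],
    [0,0,0,0,0,0],
    [0,0,0,0,0,0]
  ],
  "grip": 0.8
}}

```text
clock: 8.45
position: [0.6025, -0.0381, 0.097]
ee_rot: [3.024, -0.243, 0.651]
force: [-0.0, 0.4, 0.8]
width: 0.796
```

Emit:
{"fn": "move_arm", "kwargs": {
  "series": [
    [-1.2,0.2,2.1,0,0,0],
    [-1.7,0.25,3.0,0,0,0],
    [-1.7,0.25,3.0,0,0,0],
    [0,0,0,0,0,0],
    [0,0,0,0,0,0]
  ]
}}

```text
clock: 8.95
position: [0.5567, -0.0315, 0.1786]
ee_rot: [3.023, -0.244, 0.653]
force: [1.6, -0.1, -0.3]
width: 0.803
```

```bash
python3 d.py 0 0 131; python3 w.py 5; python3 - <<'E'
from cell import imaging,monitor
import cv2,numpy as np
print(monitor.observe()['joints'].round(3))
im=imaging.get_image('side')['color'][150:230,210:320,::-1]
s=cv2.resize(im,(600,436),interpolation=cv2.INTER_CUBIC)
w=cv2.imread('pics/w5.png')[150:420,150:680]
w=cv2.resize(w,(600,306));cv2.imwrite('pics/c5.png',np.vstack([s[:290],w]))
E
```

```text
clock 8.95 TCP in bin mm [  4.1  -1.2 161.5] F bin [ 1.2  0.1 -1.1] w 0.803
shift cm [ 1.18 -0.06 -2.84] turn deg [-0.62 -5.57  0.27] | bin axes [[0.855, -0.136, 0.5], [0.157, 0.988, 0.0], [-0.494, 0.078, 0.866]]
9.0 [ 0.5565 -0.0315  0.1777] [[0.9, -0.161, 0.406], [-0.145, -0.987, -0.071], [0.412, 0.005, -0.911]] [-0.1 -0.4  0.1] 0.8
[ 0.205  0.253 -0.374  2.159  0.592  0.399 -2.381]
```

View pics/c5.png

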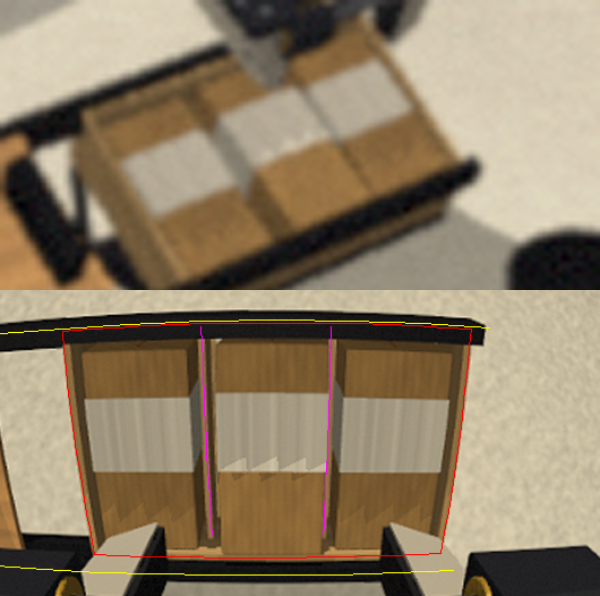

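The carton has dropped into the middle bay. Its low end at (270,553) still covers the inner lip, so it stands proud there. I'll close the fingers and press from above, low end first.

Emit:
{"fn": "move_arm", "kwargs": {
  "series": [
    [0,0,0,0,0,0],
    [0,0,0,0,0,0],
    [0,0,-2,0,0,0],
    [0,0,-3,0,0,0],
    [0,0,-3,0,0,0],
    [0,0,0,0,0,0],
    [0,0,0,0,0,0]
  ],
  "grip": 0
}}

```text
clock: 9.75
position: [0.5563, -0.0298, 0.0974]
ee_rot: [3.025, -0.246, 0.648]
force: [0.5, 0.4, 0.7]
width: 0.239
```

```bash
python3 d.py -36 0 66
```

```text
clock 9.75 TCP in bin mm [-37.1   0.4  91.5] F bin [0.7 0.4 0.4] w 0.239
shift cm [ 1.35 -0.26 -2.15] turn deg [-0.7  -5.77  0.33] | bin axes [[0.855, -0.136, 0.5], [0.157, 0.988, 0.0], [-0.494, 0.078, 0.866]]
```

Emit:
{"fn": "move_arm", "kwargs": {
  "series": [
    [0.3,-0.05,-0.5,0,0,0],
    [0.3,-0.05,-0.5,0,0,0],
    [0.3,-0.05,-0.5,0,0,0],
    [0.3,-0.05,-0.5,0,0,0],
    [0,0,0,0,0,0],
    [0,0,0,0,0,0]
  ]
}}

```text
clock: 10.35
position: [0.5696, -0.0335, 0.0804]
ee_rot: [3.026, -0.245, 0.644]
force: [-0.4, -0.4, 0.7]
width: 0.007
```

```bash
python3 d.py -36 0 63
```

```text
clock 10.35 TCP in bin mm [-33.7  -1.1  69.9] F bin [ 0.1 -0.4  0.8] w 0.007
shift cm [ 0.16  0.09 -0.71] turn deg [-0.69 -5.92  0.31] | bin axes [[0.855, -0.136, 0.5], [0.157, 0.988, 0.0], [-0.494, 0.078, 0.866]]
```

Emit:
{"fn": "move_arm", "kwargs": {
  "series": [
    [0.05,0.1,-0.3,0,0,0],
    [0.1,0,-0.2,0,0,0],
    [0.1,0,-0.2,0,0,0],
    [0,0,0,0,0,0],
    [0,0,0,0,0,0]
  ]
}}

```text
clock: 10.85
position: [0.5713, -0.0324, 0.0771]
ee_rot: [3.026, -0.243, 0.637]
force: [-28.6, 1.9, 43.7]
width: 0.004
```

```bash
python3 d.py -36 0 60
```

```text
clock 10.85 TCP in bin mm [-34.1   0.2  66.3] F bin [-2.9 -2.6 52.1] w 0.004
shift cm [ 0.14 -0.05 -0.64] turn deg [-0.62 -6.17  0.24] | bin axes [[0.855, -0.136, 0.5], [0.157, 0.988, 0.0], [-0.494, 0.078, 0.866]]
```

Emit:
{"fn": "move_arm", "kwargs": {
  "series": [
    [-0.25,0.05,0.45,0,0,0],
    [-0.5,0.05,0.9,0,0,0],
    [3.0,-0.5,1.8,0,0,0],
    [3.1,-0.5,1.8,0,0,0],
    [0,0,0,0,0,0],
    [0,0,0,0,0,0]
  ]
}}

```text
clock: 11.45
position: [0.6269, -0.0419, 0.1252]
ee_rot: [3.027, -0.245, 0.637]
force: [-0.3, -0.4, -0.6]
width: 0.007
```

```bash
python3 d.py 38 0 69;python3 -c "
from cell import monitor;s=monitor.observe();print(s['joints'].round(3))"
```

```text
clock 11.45 TCP in bin mm [38.8 -0.4 79.7] F bin [-0.5 -0.4 -0.4] w 0.007
shift cm [ 0.47 -0.03 -0.97] turn deg [-0.69 -6.16  0.31] | bin axes [[0.855, -0.136, 0.5], [0.157, 0.988, 0.0], [-0.494, 0.078, 0.866]]
[ 0.154  0.429 -0.295  2.052  0.715  0.351 -2.461]
```

Emit:
{"fn": "move_arm", "kwargs": {
  "series": [
    [0.25,-0.05,-0.45,0,0,0],
    [0.25,-0.05,-0.45,0,0,0],
    [0.05,0,-0.1,0,0,0],
    [0.05,0,-0.1,0,0,0],
    [0.05,0,-0.1,0,0,0],
    [0,0,0,0,0,0]
  ]
}}

```text
clock: 12.05
position: [0.6317, -0.0419, 0.1131]
ee_rot: [3.027, -0.241, 0.634]
force: [-11.9, 0.8, 12.7]
width: 0.008
```

```bash
python3 d.py 38 0 66
```

```text
clock 12.05 TCP in bin mm [36.9  0.3 66.8] F bin [-3.9 -1.1 17. ] w 0.008
shift cm [ 0.13 -0.05 -0.02] turn deg [-0.6  -6.28  0.19] | bin axes [[0.855, -0.136, 0.5], [0.157, 0.988, 0.0], [-0.494, 0.078, 0.866]]
```

Emit:
{"fn": "move_arm", "kwargs": {
  "series": [
    [0.05,0,-0.1,0,0,0],
    [0.05,0,-0.1,0,0,0],
    [0,0,0,0,0,0]
  ]
}}

```text
clock: 12.35
position: [0.632, -0.0419, 0.1127]
ee_rot: [3.025, -0.241, 0.636]
force: [-29.4, 2.2, 38.0]
width: 0.008
```

```bash
python3 d.py 0 65 80
```

```text
clock 12.35 TCP in bin mm [36.9  0.3 66.4] F bin [-6.5 -2.5 47.6] w 0.008
shift cm [-2.82  7.   -0.67] turn deg [-0.54 -6.23  0.21] | bin axes [[0.855, -0.136, 0.5], [0.157, 0.988, 0.0], [-0.494, 0.078, 0.866]]
```

Emit:
{"fn": "move_arm", "kwargs": {
  "series": [
    [-0.75,0.1,1.3,0,0,0],
    [-1.1,3.5,-0.9,0,0,0],
    [-1.1,3.5,-0.9,0,0,0],
    [0,0,0,0,0,0],
    [0.5,-0.1,-0.9,0,0,0],
    [0,0,0,0,0,0]
  ]
}}

```text
clock: 12.95
position: [0.6094, 0.0283, 0.0963]
ee_rot: [3.027, -0.24, 0.635]
force: [0.5, -0.2, -0.4]
width: 0.003
```

```bash
python3 d.py 0 65 68
```

```text
clock 12.95 TCP in bin mm [-0.2 66.1 68.9] F bin [ 0.2 -0.1 -0.6] w 0.003
shift cm [ 0.04 -0.12 -0.07] turn deg [-0.62 -6.26  0.13] | bin axes [[0.855, -0.136, 0.5], [0.157, 0.988, 0.0], [-0.494, 0.078, 0.866]]
```

Emit:
{"fn": "move_arm", "kwargs": {
  "series": [
    [0.05,0,-0.1,0,0,0],
    [0.05,0,-0.1,0,0,0],
    [0.05,0,-0.1,0,0,0],
    [0,0,0,0,0,0]
  ]
}}

```text
clock: 13.35
position: [0.6109, 0.0274, 0.0947]
ee_rot: [3.027, -0.243, 0.637]
force: [-7.9, -0.3, 10.4]
width: 0.004
```

```bash
python3 d.py 0 65 66
```

```text
clock 13.35 TCP in bin mm [ 0.4 65.5 66.7] F bin [-1.5 -1.6 12.9] w 0.004
shift cm [-0.01 -0.05 -0.08] turn deg [-0.65 -6.16  0.25] | bin axes [[0.855, -0.136, 0.5], [0.157, 0.988, 0.0], [-0.494, 0.078, 0.866]]
```

The neighbour's top is met at the same height (66.7) as the slim carton's two ends (66.4 and 66.8), so the slim carton is fully home. Next I'll rise and look at the cover handle.

Emit:
{"fn": "move_arm", "kwargs": {
  "series": [
    [-1.1,0.2,2.0,0,0,0],
    [-2.0,0.3,3.5,0,0,0],
    [0,4,2,0,0,0],
    [0.7,4,0,0,0,0],
    [0,0,0,0,0,0],
    [0,0,0,0,0,0]
  ]
}}

```text
clock: 13.95
position: [0.587, 0.1137, 0.1692]
ee_rot: [3.028, -0.24, 0.637]
force: [0.7, -1.3, -1.1]
width: 0.002
```

```bash
python3 d.py 0 220 135; python3 - <<'E'
import numpy as np
from h import binR
b=np.load('bin.npy'); b[:3]+=binR(b[3]).apply([0,0,.0025]); np.save('bin.npy',b)
E
sed -i "s#^cv2.imwrite(f'pics/w{n}.png'#for y in np.arange(.13,.24,.01): line(binpt(b,[[-.035,y,.0885],[.035,y,.0885]]),(0,255,0) if abs(y-.18)>.001 else (255,0,0))\n&#" w.py; python3 w.py 6
```

```text
clock 13.95 TCP in bin mm [  5.5 146.9 149.8] F bin [ 0.2 -1.2 -1.4] w 0.002
shift cm [ 1.4   7.17 -1.55] turn deg [-0.66 -6.18  0.11] | bin axes [[0.855, -0.136, 0.5], [0.157, 0.988, 0.0], [-0.494, 0.078, 0.866]]
14.0 [0.5868 0.1121 0.1688] [[0.904, -0.161, 0.397], [-0.144, -0.987, -0.071], [0.403, 0.007, -0.915]] [-0.5 -0.8 -0.6] 0.005
```

View pics/w6.png

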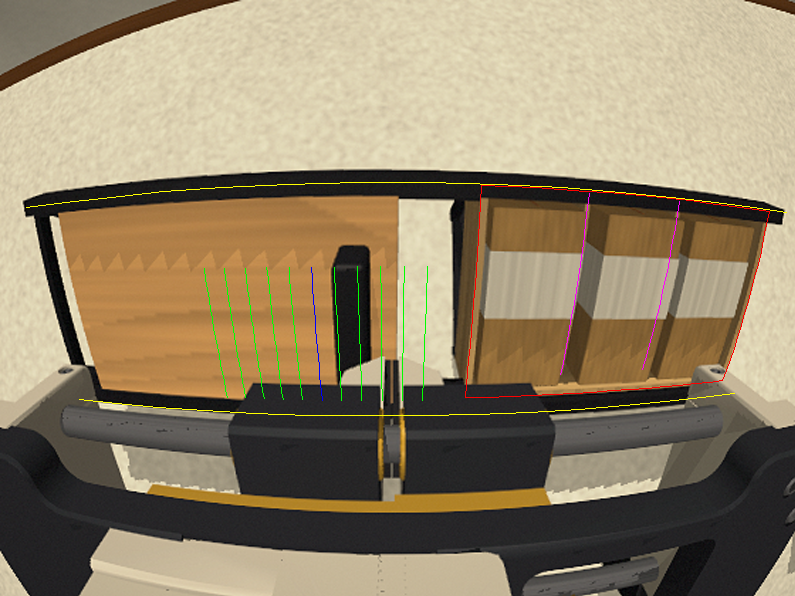

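The handle's top spans y ≈ 0.156–0.171 in the box frame (pixels 333–368), so the cover stands at about 0.241 m. All three cartons look level. I'll go behind the handle on its +y side and push.

Emit:
{"fn": "move_arm", "kwargs": {
  "series": [
    [0.3,3.3,-0.1,0,0,0],
    [0.3,3.3,-0.1,0,0,0],
    [0,0,0,0,0,0],
    [1.0,-0.15,-1.75,0,0,0],
    [1.0,-0.15,-1.75,0,0,0],
    [1.0,-0.15,-1.7,0,0,0],
    [0,0,0,0,0,0],
    [0,0,0,0,0,0]
  ]
}}

```text
clock: 14.8
position: [0.6227, 0.1727, 0.1147]
ee_rot: [3.026, -0.245, 0.634]
force: [-0.1, 0.4, 0.3]
width: 0.005
```

```bash
python3 d.py 0 190 87; python3 -c "
from cell import monitor;s=monitor.observe();print(s['joints'].round(3))"
```

```text
clock 14.8 TCP in bin mm [  0.8 210.8  87.1] F bin [0.  0.4 0.3] w 0.005
shift cm [-0.39 -2.04 -0.04] turn deg [-0.6  -6.27  0.32] | bin axes [[0.855, -0.136, 0.5], [0.157, 0.988, 0.0], [-0.494, 0.078, 0.866]]
[-0.544  0.468  0.072  2.001  0.584  0.404 -2.727]
```

Emit:
{"fn": "move_arm", "kwargs": {
  "series": [
    [-0.16,-1.0,0,0,0,0],
    [-0.24,-1.5,0,0,0,0],
    [-0.31,-2.0,0,0,0,0],
    [-0.31,-2.0,0,0,0,0],
    [-0.31,-2.0,0,0,0,0],
    [-0.31,-2.0,0,0,0,0],
    [-0.31,-2.0,0,0,0,0],
    [0,0,0,0,0,0]
  ]
}}

```text
clock: 15.6
position: [0.6024, 0.0444, 0.1156]
ee_rot: [3.024, -0.251, 0.636]
force: [-0.6, -0.7, -1.2]
width: 0.004
```

```bash
python3 d.py 0 -51 87; python3 -c "
from cell import monitor;s=monitor.observe();print(s['joints'].round(3))"
```

```text
clock 15.6 TCP in bin mm [ 1.3 80.9 87.8] F bin [-1.  -0.8 -0.8] w 0.004
shift cm [ -2.14 -13.02  -0.14] turn deg [-0.58 -6.21  0.55] | bin axes [[0.855, -0.136, 0.5], [0.157, 0.988, 0.0], [-0.494, 0.078, 0.866]]
[-0.3    0.4    0.045  2.126  0.592  0.285 -2.54 ]
```

Emit:
{"fn": "move_arm", "kwargs": {
  "series": [
    [-0.25,-1.5,0,0,0,0],
    [-0.25,-1.5,0,0,0,0],
    [-0.25,-1.5,0,0,0,0],
    [-0.25,-1.5,0,0,0,0],
    [-0.25,-1.5,0,0,0,0],
    [-0.25,-1.5,0,0,0,0],
    [-0.25,-1.5,0,0,0,0],
    [0,0,0,0,0,0]
  ]
}}

```text
clock: 16.4
position: [0.5856, -0.0579, 0.1155]
ee_rot: [3.025, -0.247, 0.637]
force: [0.1, -0.3, 0.7]
width: 0.001
```

```bash
python3 d.py 0 -51 87; python3 w.py 7
```

```text
clock 16.4 TCP in bin mm [  0.8 -22.7  88. ] F bin [ 0.5 -0.2  0.5] w 0.001
shift cm [-0.47 -2.79 -0.12] turn deg [-0.63 -6.18  0.41] | bin axes [[0.855, -0.136, 0.5], [0.157, 0.988, 0.0], [-0.494, 0.078, 0.866]]
16.45 [ 0.586  -0.0565  0.1154] [[0.903, -0.163, 0.397], [-0.146, -0.987, -0.071], [0.404, 0.006, -0.915]] [-0.1  0.1  0.3] 0.005
```

View pics/w7.png

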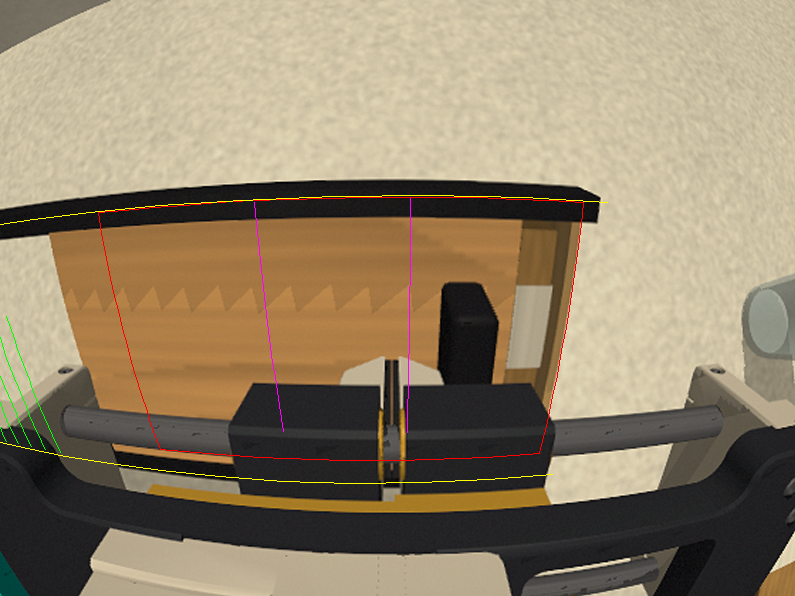

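The cover has already swept over the middle carton; about 30 mm still show at (530,325). I'll keep pushing gently to the stop.

Emit:
{"fn": "move_arm", "kwargs": {
  "series": [
    [-0.12,-0.8,0,0,0,0],
    [-0.12,-0.8,0,0,0,0],
    [-0.1,-0.6,0,0,0,0],
    [-0.06,-0.4,0,0,0,0],
    [-0.03,-0.2,0,0,0,0],
    [0,0,0,0,0,0]
  ]
}}

```text
clock: 17.05
position: [0.5816, -0.0844, 0.1149]
ee_rot: [3.027, -0.244, 0.636]
force: [0.4, -0.4, 0.4]
width: 0.005
```

```bash
python3 d.py 0 -51 87
```

```text
clock 17.05 TCP in bin mm [  0.7 -49.5  87.4] F bin [ 0.6 -0.3  0.1] w 0.005
shift cm [-0.06 -0.14 -0.07] turn deg [-0.65 -6.21  0.27] | bin axes [[0.855, -0.136, 0.5], [0.157, 0.988, 0.0], [-0.494, 0.078, 0.866]]
```

Emit:
{"fn": "move_arm", "kwargs": {
  "series": [
    [-0.03,-0.2,0,0,0,0],
    [-0.03,-0.2,0,0,0,0],
    [-0.03,-0.2,0,0,0,0],
    [0,0,0,0,0,0]
  ]
}}

```text
clock: 17.45
position: [0.5813, -0.0859, 0.1149]
ee_rot: [3.031, -0.235, 0.639]
force: [-0.4, 12.4, 0.6]
width: 0.004
```

```bash
python3 d.py 0 -51 87
```

```text
clock 17.45 TCP in bin mm [  0.6 -51.1  87.4] F bin [-1.7 12.2  1.8] w 0.004
shift cm [-0.03  0.01 -0.07] turn deg [-0.8  -6.14 -0.1 ] | bin axes [[0.855, -0.136, 0.5], [0.157, 0.988, 0.0], [-0.494, 0.078, 0.866]]
```

The force rose to 12 N at −51.1 mm, exactly where the end stop was expected. I'll back off, rise and check.

Emit:
{"fn": "move_arm", "kwargs": {
  "series": [
    [0.1,0.7,0,0,0,0],
    [0.2,1.3,0,0,0,0],
    [-1.5,0.2,2.6,0,0,0],
    [-2.2,0.3,3.9,0,0,0],
    [-2.2,0.3,3.9,0,0,0],
    [0,0,0,0,0,0],
    [0,0,0,0,0,0]
  ]
}}

```text
clock: 18.15
position: [0.525, -0.0624, 0.2201]
ee_rot: [3.025, -0.244, 0.64]
force: [0.9, 0.0, 0.0]
width: 0.002
```

```bash
python3 w.py 8; python3 - <<'E'
from cell import imaging,outline_of
from h import *
im=imaging.get_image('scene');sd=imaging.get_image('side')
for c in('scene','side'):
    for n in('deep_center','mug_mid','glass_mid'):
        for r in outline_of(c,n)[:1]: print(c,n,round(r['p'],2),r['rect'])
w=cv2.resize(cv2.imread('pics/w8.png')[130:480],(640,282))
s=cv2.resize(sd['color'][120:240,130:400,::-1],(640,284),interpolation=cv2.INTER_CUBIC)
cv2.imwrite('pics/c8.png',np.vstack([s,w]))
E
```

```text
18.2 [ 0.5248 -0.0624  0.2189] [[0.903, -0.162, 0.397], [-0.145, -0.987, -0.071], [0.403, 0.006, -0.915]] [ 0.2  0.1 -1.3] 0.009
scene deep_center 0.56 [144.0, 164.4, 34.5, 49.6]
scene mug_mid 0.8 [234.2, 177.2, 24.0, 28.2]
scene glass_mid 0.8 [107.2, 210.7, 37.6, 40.9]
side deep_center 0.74 [341.0, 161.8, 34.6, 32.4]
side mug_mid 0.65 [300.2, 191.0, 30.1, 33.0]
side glass_mid 0.94 [324.5, 131.2, 15.1, 40.2]
```

View pics/c8.png

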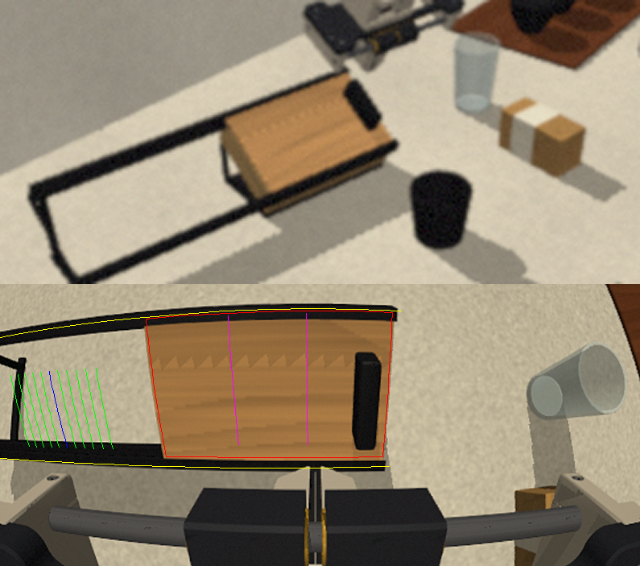

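The cover at (270,385) fills the projected rim exactly, and the deep carton, cup and glass are where they started. The robot is clear of everything, so I'm handing in.

```bash
python3 -c "
from cell import workorder;print(workorder.sign_off())"
```

```text
the job is handed in; nothing more can be done
None
```

The slim carton is packed fully home in the middle bay and the cover is pushed shut to its end stop. I let go of the cover and handed in at about 18 s of the 54 s allowed; the sign-off gives no verdict.

**What I did:** I gripped the banded slim carton by its top 13 mm and lowered it into the bay. It went in tilted about 6° short of the box's slope, because two wrist joints (6 and 7) had reached their limits at full tilt. I let go with the carton partly in and pressed both ends down with closed fingers (up to about 52 N). Then I pushed the cover across by its handle.

**Last checks:**
- **Carton height:** the slim carton's two ends stopped the fingers at 66.4 and 66.3 mm (tool height above the box's underside). The neighbouring packed carton stopped them at 66.7 mm.
- **Cover:** it crossed all three cartons without catching and met its stop with 12 N, within 1 mm of where shut was expected. In the last picture it fills the rim outline.
- **Everything else:** in the last side picture the deep carton, cup and glass are where they started. The scene network's cup outline was smaller and shifted by 6–8 px, probably because the arm partly hid it. The robot touched nothing at the end.

**What disagreed:**
- **Joint limits:** joints 6 and 7 briefly read 0.118 and −2.741, about 0.002 rad past and 0.001 rad past their limits. Afterwards both stayed inside; the closest was joint 7 at −2.727.
- **Box position:** my first estimate was about 6 mm off sideways, and I refitted it from the wrist view. It was also about 2.5 mm off in height, which I corrected after the finger contacts.

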